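# Set the air dryer and hold the valve-ball dish in front of its nozzle

## Robot

A 6-joint arm with a two-finger parallel gripper is mounted at the origin on the work surface. World frame = base frame: x ahead of the robot, y to its left, z up, the work surface at z = 0. Lengths are in m, angles in rad, forces in N, time in s.
With the tool pointing down it reaches from about 0.325 to 0.925 m from the base axis. Payload 3.1 kg.
Tool frame: the origin (TCP) lies midway between the tips of the shut fingers; the grasp point (between the pads) lies 19 mm behind it (r.grasp_offset is the distance from the TCP to the grasp point, in m); z points along the fingers, y is the line along which they close (so a half turn about z gives the same grasp; the last joint's range is limited). The gripper opens to 85 mm and grips with 20 to 120 N. Pads are 22 mm wide; open, the fingers measure 114 mm over their backs; the gripper's body (76 mm by 85 mm) begins 54 mm behind the grasp point. The pads swing forward as they close: fully open they stand 13 mm farther back than shut.
Start: joints at [1.216, 0.217, 1.613, -0, 1.311, -0.112], TCP at [0.15, 0.607, 0.231] pointing down, gripper open.
Joint ranges: [-2.75, 2.75], [-0.78, 2.1], [0.31, 2.55], [-1.13, 4.27], [0.13, 2.63], [-2.58, 2.58]. Speed limits (rad/s): [2.79, 2.79, 3.14, 3.14, 3.14, 3.14].

## Interface

Orientations are given as [roll, pitch, yaw] about the fixed x, y, z axes, in that order (R = Rz(yaw) Ry(pitch) Rx(roll)).
In Python, from workcell import r, imaging gives the robot as it stands.
- The arm moves only by the shell command python3 -m pendant 'ROWS' [OPENING]. ROWS is JSON, a list of rows, each a list of 2 entries, a list of its own where there are three numbers: the shift along the world's x, y, z in m, then the turn about the world's z in degrees. In form: [[[dx, dy, dz], roll], ...]. A call has exactly 5 rows; each row is the pose to reach, as a shift and turn from the pose commanded when the call began; what a row does not reach only later rows make up. A row lasts 1/8 s, in which the tool goes at most 62.5 mm and 10.7 degrees, less where a joint would pass 70% of its speed; a pose out of reach is approached as far as the arm can. A call with a gripper value outside its range is refused whole. OPENING is the gripper's target within -1 to 1 (shut at 1, half-way at 0, fully open at -1), set as the call begins (- or left out, the last holds). The fingers move at their own pace and stop on an object; the grip force is fixed at half the most. Time passes only in rows, so rows that repeat a pose let the fingers close, or fill a call up. It gives the time, the measured TCP pose, the force, the opening and the grip force at its end, in the units of the state.
- r.state(): the state, without advancing time (a new reading comes with each control period).
- imaging.read_camera(name): name is "side" or "top"; returns (picture, depth): 400x640x3 uint8, blue, green, red; 400x640 float32, m along the optical axis (not along the pixel's ray), 0 where there is no reading.
- imaging.camera_model(name): a dict with "vertical_fov" (degrees; the focal length in pixels is half the picture's height over the tangent of half this angle, whatever the lens; pixels are square), "cx", "cy" (the principal point, pixels), "k1" (the pictures are not rectified: a ray, as slopes to the right and down, at radius r is drawn at 1 + k1 r^2 times it, then the intrinsics apply), "R" (3x3) and "t" (3): a world point X has camera coordinates R X + t. Camera axes: x right, y down, z forward; pixel columns grow to the right and rows downward; lengths in m; the calibration is good to about 2 mm. A picture is of the moment at which its call begins. camera_model takes no time and is no camera call.
- r.close_job(): hands the job in; it is judged then, once.
The state is a dict: "t": time; "joint_pos": joint angles; "dq": joint speeds; "joint_efforts": joint torques, N m; "ee_pos": TCP position; "eef_rot": TCP orientation; "force": force on the tool from outside, world axes, zero at the start; "ft_torque": the same for the moment, N m; "opening": finger opening in m; "finger_force": force on a finger pad.
Only numpy, scipy, OpenCV 4.12 (cv2) and the standard library are available. Lean on these libraries where they do the work, as an engineer would, in place of code of your own. Each camera call takes 0.05 s, during which the arm holds its last target. There are 200 camera calls.

## Task

Turn the dryer's selector knob clockwise to its long mark and let go of it, then lift the dish by its overhead handle, turn it a quarter turn anticlockwise (seen from above) so that the gap in its rim faces straight at the dryer's nozzle, and finish while holding it still there in the air, level, the dish (not its handle) at the nozzle's height and on its line, with the middle of the dish about 115 mm from the nozzle's mouth. Keep the dish level all the way so that the loose ball stays in its middle, and leave everything else on the counter where it is.

Things in the scene. Friction and masses are not known exactly. Their poses are not given: they have to be found in the camera images.
- selector (a joint): black selector knob on the dryer's top, turning about the vertical; rad, grows clockwise seen from above. Four detents at 0, 0.5, 1.0 and 1.5, each with a mark on the housing: dots at 0, 0.5 and 1.5, a long bar (22 x 5 mm) at 1.0, the wanted one. Starts at or between the first two marks. Takes up to about 0.1 N m; let go near a mark it settles on it; stops at -0.08 and 1.58
- selector_grip (a point): point on the knob's vertical axis, 98 mm above the counter: middle of its upright bar grip (42 mm long, 14 mm thick, from 80 to 110 mm above the counter). The bar lies along this point's x, which points to the end with the white pointer line; z up. Turns with the knob. 140 mm from the nozzle's line; nothing on the dryer stands above 132 mm
- nozzle_mouth (a point): centre of the round mouth (52 mm diameter) of the dryer's level nozzle, 105 mm above the counter. It blows along this point's -y; x runs along the dryer, z up. The dryer is a white box fixed to the counter, 240 x 130 x 70 mm (x, y, z); its front face is 15 mm behind the mouth, and it reaches from 200 mm on the -x side to 40 mm on the +x side of the nozzle's line
- dish_bar (a point): centre of the black grip (56 long, 16 wide, 16 mm high) of the loose steel dish's overhead handle, 90 mm above its underside, straight above its middle. The bar lies along this point's y; x points to the gap in the rim; z up. Dish 122 mm wide, rim 29 mm high, 0.2 kg, on the counter; two posts at +y and -y carry the bar. Its gap starts a quarter turn (9 degrees either way) clockwise of its goal
- dish_floor (a point): middle of the dish's floor, 4 mm above its underside, 86 mm straight below dish_bar; same axes. The floor is a shallow bowl, slope about 9 degrees, flat in the middle 18 mm
- dish_gap (a point): middle of the gap (about 65 mm wide) in the dish's rim, 57 mm from the dish's axis along its x, 12 mm above its underside; same axes
- ball_center (a point): centre of the loose white plastic ball, 28 mm diameter, 25 g, in the dish; at rest it is 14 mm above dish_floor
- cup_mid (a point): bystander: centre of a small white cup 56 mm diameter, 45 mm high, in front of the dryer
- stopper_mid (a point): bystander: centre of a steel sink stopper 60 mm diameter, 38 mm high, in front of the nozzle
- scraper_grip (a point): bystander: point on the handle of the flat steel scraper lying on the counter, about 240 mm long
- spoon_grip (a point): bystander: point on the handle of the spoon lying on the counter, about 190 mm long. Beyond the task's things, along the table's far edge (more than 0.77 m from the robot), stand a tub, a spray bottle and a jar, up to 200 mm tall

How it is judged:
On the way, in this order (a step that is already met when the one before it is completed fails the run):
1. the selector stands at its long mark and is let go (value of joint selector between 0.85 and 1.15 rad and contact force between selector and the fingers below 0.1 N), for 0.3 s.
2. the dish is lifted clear of the counter (height (world z) of dish_floor above 0.034 m and contact force between dish and the fingers above 0.5 N), for 0.2 s.
At the end, for the whole second after the job is handed in: Selector at the long mark (0.15 rad); dish held in the air by the gripper alone, still, level (0.1 rad), gap to the nozzle (0.2 rad), floor middle within 25 mm of the nozzle line, 85-145 mm from the mouth, 50 mm below to 20 mm above its centre; ball within 16 mm of the dish middle (value of joint selector between 0.85 and 1.15 rad and contact force between dish and the fingers above 0.5 N and contact force between dish and dryer below 0.1 N and contact force between dish and stopper below 0.1 N and contact force between dish and cup below 0.1 N and x of dish_floor in the frame of nozzle_mouth between -0.025 and 0.025 m and y of dish_floor in the frame of nozzle_mouth between -0.145 and -0.085 m and z of dish_floor in the frame of nozzle_mouth between -0.05 and 0.02 m and y of dish_gap in the frame of nozzle_mouth above -0.11 m and angle between the x axis of dish_bar and the y axis of nozzle_mouth, either way round below 0.2 rad and angle between dish_bar's own z axis and vertical below 0.1 rad and linear speed of dish below 0.03 m/s and horizontal distance between ball_center and dish_floor below 0.016 m and z of ball_center in the frame of dish_floor between 0 and 0.03 m); the arm keeps its last pose, push and grip.
It fails at once if the ball runs out of the dish's middle to its rim (horizontal distance between ball_center and dish_floor above 0.035 m).
It fails at once if the dish is tipped by more than 0.25 rad (angle between dish_bar's own z axis and vertical above 0.25 rad).
It fails at once if another thing on the counter is moved by more than 30 mm (distance of any of cup_mid, stopper_mid, scraper_grip, spoon_grip from where it was at the start of the episode above 0.03 m).
It also fails if it takes over 58 s, if anything falls off the work surface, if the arm or the gripper's body presses on something with over 40 N, if the wrist force passes 120 N, or if a joint passes its speed limit or range.

## Working session

There is one attempt and no reset: what is moved stays moved. The work goes in short steps, Python scripts to look and compute and a shell command to move; the robot and the scene stay as the last step left them, time stands still between calls to the robot, and variables do not carry over. Pictures are saved under pics/ and viewed, at most 11 in all, crops included, and the job is handed in when it is done.

```bash
mkdir -p pics; cat > h.py <<'E'
import numpy as np, cv2
from workcell import r, imaging
def ray(cam,u,v):
    m=imaging.camera_model(cam); f=200/np.tan(np.radians(m["vertical_fov"])/2)
    d=np.array([(u-m["cx"])/f,(v-m["cy"])/f]); p=d.copy()
    for _ in range(20): p=d/(1+m["k1"]*(p@p))
    R=np.array(m["R"]);t=np.array(m["t"])
    return -R.T@t, R.T@np.array([p[0],p[1],1.])
def onz(cam,u,v,z):
    o,d=ray(cam,u,v); return o+d*(z-o[2])/d[2]
def dep(cam,u,v,D):
    o,d=ray(cam,u,v); return o+d*D[int(round(v)),int(round(u))]
def cloud(cam,D):
    return np.array([[dep(cam,u,v,D) for u in range(640)] for v in range(400)])
E
python3 - <<'E'
from h import *
for c in("top","side"):
    p,d=imaging.read_camera(c); cv2.imwrite(f"pics/{c}0.png",p); np.save(c+"0.npy",d)
    print(imaging.camera_model(c))
print(r.state())
E
```

```text
{'vertical_fov': 47.10366588883122, 'cx': 325.6060359302792, 'cy': 199.09685421021882, 'k1': -0.0884663365465834, 'R': array([[ 0.01829392, -0.99982569, -0.0037306 ],
       [-0.98599832, -0.01742212, -0.16584265],
       [ 0.16574875,  0.00671228, -0.98614517]]), 't': array([-0.09533368,  0.55960587,  1.19412501])}
{'vertical_fov': 56.05335654157391, 'cx': 319.8230005685587, 'cy': 202.78070699426112, 'k1': -0.06730371537630694, 'R': array([[ 0.95792751, -0.28688509,  0.00847525],
       [-0.18331863, -0.63429992, -0.75103788],
       [ 0.22083742,  0.71788617, -0.66020473]]), 't': array([-0.5589903 ,  0.10387619,  0.91168909])}
{'t': 0.1, 'joint_pos': array([ 1.21580391e+00,  2.17702033e-01,  1.61480125e+00,  4.42591011e-05,
        1.31126849e+00, -1.12223111e-01]), 'dq': array([ 6.62730634e-04, -1.88818865e-04, -3.25120401e-03, -7.36512239e-04,
       -9.99957218e-05,  5.08924745e-04]), 'joint_efforts': array([-3.42284757e-04, -3.98072612e+01, -3.04972816e+01, -1.32885743e-04,
        4.13597503e-03, -9.50510156e-06]), 'ee_pos': array([0.14996744, 0.60598393, 0.23006996]), 'eef_rot': array([-3.13943203e+00, -2.86517434e-04,  2.89881163e+00]), 'force': array([-0.20345006,  0.0281751 , -0.21943296]), 'ft_torque': array([0.00203947, 0.00331986, 0.02252228]), 'finger_force': 0.0, 'opening': 0.08505111510061007}
```

View pics/top0.png

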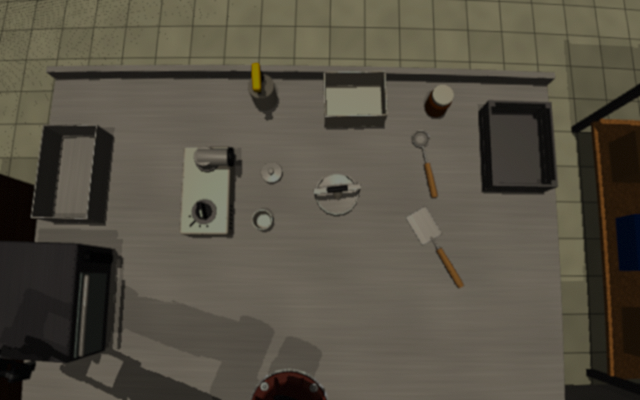

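View pics/side0.png

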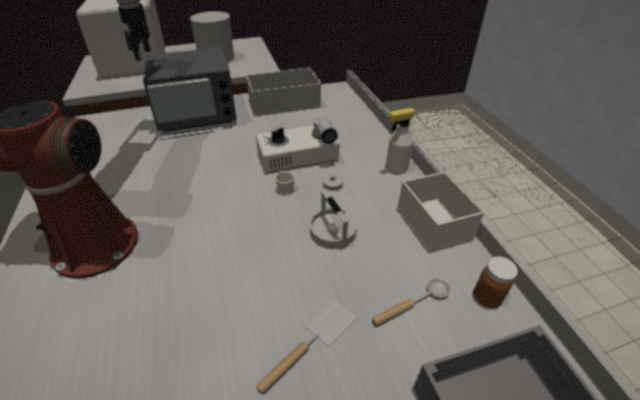

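The top view shows the dryer at (207,190), nozzle mouth at (234,157), knob at (203,211), dish at (338,193) with its gap facing away from the robot, and stopper and cup at (272,173) and (263,220). The gripper is at the far left, beyond the microwave. I'll zoom in.

```bash
python3 - <<'E'
from h import *
p=cv2.imread("pics/top0.png");s=cv2.imread("pics/side0.png")
a=cv2.convertScaleAbs(cv2.resize(p[140:245,170:370],(800,420),interpolation=cv2.INTER_CUBIC),alpha=1.6)
cv2.imwrite("pics/z1.png",a)
b=cv2.convertScaleAbs(cv2.resize(s[105:255,240:370],(520,600),interpolation=cv2.INTER_CUBIC),alpha=1.4)
cv2.imwrite("pics/z2.png",b)
D=np.load("top0.npy");np.set_printoptions(precision=3,suppress=True)
C=cloud("top",D)
m=C[...,2]>0.02
# microwave
w=C[230:365,0:120].reshape(-1,3);w=w[(w[:,2]>.1)&(w[:,2]<.5)];print("mw",np.percentile(w,[1,50,99],axis=0))
# dryer top by height
reg=np.zeros((400,640),bool);reg[130:250,165:250]=1
top=reg&(abs(C[...,2]-.07)<.006)
print("dz",np.median(C[top][:,2]),top.sum());rc=cv2.minAreaRect(C[top][:,:2].astype(np.float32));print(rc,cv2.boxPoints(rc))
noz=reg&(C[...,2]>.112)&(C[...,2]<.14); n=C[noz&(np.arange(400)[:,None]<180)];print("noz",len(n),np.percentile(n,[2,50,98],axis=0))
k=C[reg&(C[...,2]>.1)&(np.arange(400)[:,None]>190)];print("knob",len(k),k.mean(0),cv2.minAreaRect(k[:,:2].astype(np.float32)))
reg[:]=0;reg[165:225,305:370]=1
q=C[reg&(C[...,2]>.085)];print("bar",len(q),q.mean(0),np.median(q[:,2]),cv2.minAreaRect(q[:,:2].astype(np.float32)))
q=C[reg&(C[...,2]>.01)];print("dish",cv2.minEnclosingCircle(q[:,:2].astype(np.float32)))
E
```

```text
Traceback (most recent call last):
  File "h.py", line 14, in cloud
    return np.array([[dep(cam,u,v,D) for u in range(640)] for v in range(400)])
                      ~~~^^^^^^^^^^^
  File "h.py", line 12, in dep
    o,d=ray(cam,u,v); return o+d*D[int(round(v)),int(round(u))]
        ~~~^^^^^^^^^
  File "h.py", line 4, in ray
    m=imaging.camera_model(cam); f=200/np.tan(np.radians(m["vertical_fov"])/2)
ValueError: time passes only in moves, steps and waits
```

View pics/z1.png

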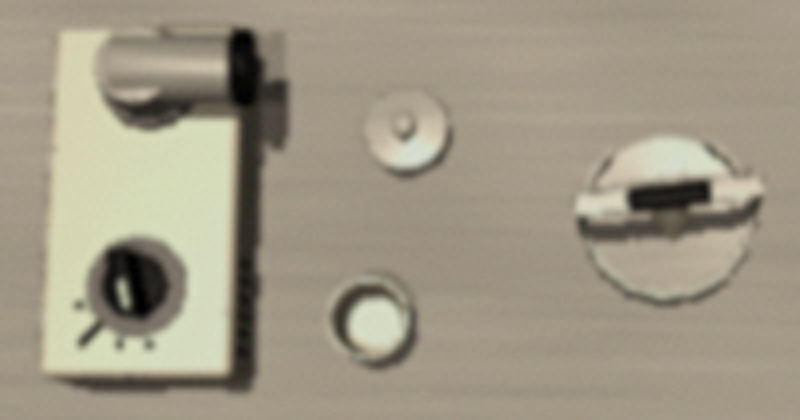

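View pics/z2.png

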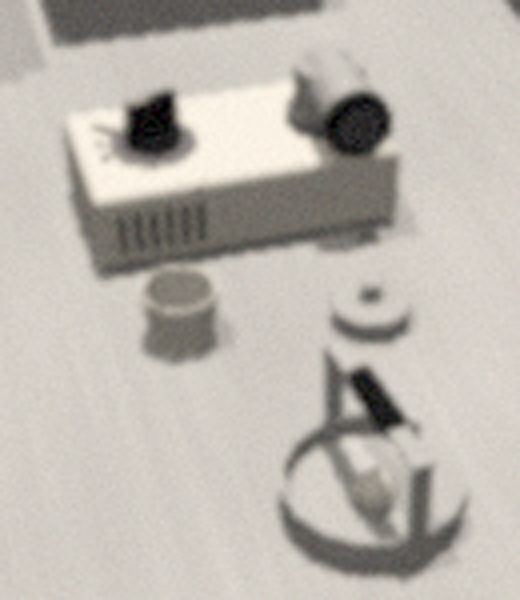

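The crop shows the marks around the knob: dots at (150,344), (120,344) and (78,304), and the long bar at (90,331). The pointer faces down, near the first two marks, and the ball is in the dish. Calling `camera_model` per pixel is refused, so I'll cache it.

```bash
cat > h.py <<'E'
import numpy as np, cv2, functools
from workcell import r, imaging
np.set_printoptions(precision=3,suppress=True)
@functools.lru_cache
def mod(cam):
    m=imaging.camera_model(cam); return m,200/np.tan(np.radians(m["vertical_fov"])/2),np.array(m["R"]),np.array(m["t"])
def ray(cam,u,v):
    m,f,R,t=mod(cam)
    K=np.array([[f,0,m["cx"]],[0,f,m["cy"]],[0,0,1.]])
    uv=np.stack([np.ravel(u),np.ravel(v)],-1).astype(float)
    d=(uv-[m["cx"],m["cy"]])/f; p=d.copy()
    for _ in range(30): p=d/(1+m["k1"]*(p**2).sum(-1,keepdims=True))
    return -R.T@t, np.c_[p,np.ones(len(p))]@R
def onz(cam,u,v,z):
    o,d=ray(cam,u,v); return o+d*((z-o[2])/d[:,2])[:,None]
def cloud(cam,D):
    v,u=np.mgrid[:400,:640]; o,d=ray(cam,u,v); return (o+d*D.reshape(-1,1)).reshape(400,640,3)
E
cat > m.py <<'E'
from h import *
p=cv2.imread("pics/top0.png")
D=np.load("top0.npy"); C=cloud("top",D); rows=np.arange(400)[:,None]
w=C[230:365,0:120].reshape(-1,3);w=w[(w[:,2]>.1)&(w[:,2]<.5)];print("mw",np.percentile(w,[1,50,99],axis=0))
reg=np.zeros((400,640),bool);reg[130:250,165:250]=1
top=reg&(abs(C[...,2]-.07)<.006)
print("dz",np.median(C[top][:,2]),top.sum());rc=cv2.minAreaRect(C[top][:,:2].astype(np.float32));print(rc);print(cv2.boxPoints(rc))
n=C[reg&(C[...,2]>.112)&(C[...,2]<.14)&(rows<180)];print("noz",len(n),np.percentile(n,[2,50,98],axis=0),cv2.minAreaRect(n[:,:2].astype(np.float32)))
k=C[reg&(C[...,2]>.1)&(rows>190)];print("knob",len(k),k.mean(0),cv2.minAreaRect(k[:,:2].astype(np.float32)))
g=lambda x,y:(170+(x+.5)/4-.5,140+(y+.5)/4-.5)
for nm,x,y,z in [("dot0",150,344,.07),("dot1",120,344,.07),("bar_in",101,321,.07),("bar_out",81,343,.07),("dot3",78,304,.07),("ptr_in",121,275,.11),("ptr_out",128,308,.11),("knobdisc",137,284,.078),
  ("dryFL",43,372,.07),("dryFR",230,376,.07),("dryBL",57,30,.07),("mouthT",243,30,.105),("mouthB",243,103,.105),("barL",629,197,.098),("barR",710,188,.098)]:
    print(nm,onz("top",*g(x,y),z)[0])
reg[:]=0;reg[165:225,305:370]=1
dark=reg&(p.max(2)<45)&(C[...,2]>.08);q=C[dark];print("bar",len(q),q.mean(0),cv2.minAreaRect(q[:,:2].astype(np.float32)))
q=C[reg&(C[...,2]>.015)&(C[...,2]<.04)];print("dish",cv2.minEnclosingCircle(q[:,:2].astype(np.float32)))
b=np.argwhere(dark).astype(np.float32);c,s,a=cv2.minAreaRect(b);print("barpx",c,s,a,onz("top",c[1],c[0],.098))
E
python3 m.py
```

```text
mw [[0.143 0.478 0.106]
 [0.279 0.566 0.207]
 [0.415 0.694 0.27 ]]
dz 0.07149192674398419 3061
((0.5786460041999817, 0.23895929753780365), (0.2365376204252243, 0.13321606814861298), 1.4978376626968384)
[[0.459 0.302]
 [0.462 0.169]
 [0.699 0.175]
 [0.695 0.309]]
noz 684 [[0.635 0.159 0.114]
 [0.655 0.209 0.126]
 [0.681 0.257 0.133]] ((0.659145712852478, 0.21024635434150696), (0.05255734175443649, 0.10424204915761948), 2.7202024459838867)
knob 118 [0.486 0.172 0.336] ((0.43389517068862915, 0.08377660065889359), (0.38623708486557007, 0.0342540480196476), 61.110107421875)
dot0 [0.481 0.227 0.07 ]
dot1 [0.48  0.247 0.07 ]
bar_in [0.495 0.261 0.07 ]
bar_out [0.48  0.273 0.07 ]
dot3 [0.506 0.277 0.07 ]
ptr_in [0.521 0.238 0.11 ]
ptr_out [0.499 0.232 0.11 ]
knobdisc [0.519 0.236 0.078]
dryFL [0.46  0.297 0.07 ]
dryFR [0.461 0.172 0.07 ]
dryBL [0.695 0.305 0.07 ]
mouthT [0.686 0.168 0.105]
mouthB [0.637 0.166 0.105]
barL [ 0.58  -0.088  0.098]
barR [ 0.586 -0.141  0.098]
bar 106 [ 0.578 -0.114  0.109] ((0.4763597846031189, -0.09293220192193985), (0.04828422889113426, 0.2366684377193451), 78.77764129638672)
dish ((0.581610918045044, -0.11415484547615051), 0.06015289947390556)
barpx (189.0841827392578, 336.6584167480469) (5.8707194328308105, 19.2042179107666) 5.710593223571777 [[ 0.579 -0.114  0.098]]
```

Checks hold: the dryer top is 0.0715 m high and 237 x 133 mm, the knob is about 140 mm from the nozzle's line, and the dish circle radius is 60 mm. The estimates:

| Item | Position or angle |
|---|---|
| Mouth | (0.661, 0.158), dryer yaw 2° |
| Knob | (0.519, 0.236) |
| Marks | 193, 164, 135.5 and 107.5° |
| Pointer | about 192° |
| Dish | (0.581, -0.114), gap at 6.5° |

The microwave is close by, so I go up first.

```bash
python3 -m pendant '[[[0,0,0.06],0],[[0,0,0.12],0],[[0,0,0.18],0],[[0,0,0.22],0],[[0,0,0.22],0]]' -1
python3 -m pendant '[[[0.044,-0.044,0],8],[[0.088,-0.088,0],16],[[0.132,-0.132,0],24],[[0.176,-0.176,0],27],[[0.22,-0.22,0],27]]'
python3 -m pendant '[[[0.044,-0.044,0],0],[[0.088,-0.088,0],0],[[0.132,-0.132,0],0],[[0.149,-0.15,0],0],[[0.149,-0.15,0],0]]'
python3 -c "from h import *;s=r.state();print(s['t'],s['ee_pos'],np.degrees(s['eef_rot']),s['joint_pos'])"
```

```text
t: 0.72
ee_pos: [0.1506, 0.6079, 0.4566]
eef_rot: [3.133, 0.001, 2.899]
force: [1.1, 1.6, 0.3]
opening: 0.0853
finger_force: 0.0
t: 1.35
ee_pos: [0.3709, 0.3847, 0.4487]
eef_rot: [-3.14, -0.003, -2.913]
force: [0.6, 0.3, -0.0]
opening: 0.0854
finger_force: 0.0
t: 1.98
ee_pos: [0.5197, 0.2349, 0.4482]
eef_rot: [-3.141, -0.005, -2.917]
force: [-0.8, 1.0, 0.2]
opening: 0.0854
finger_force: 0.0
1.975 [0.52  0.235 0.448] [-179.976   -0.288 -167.11 ] [ 0.302  0.014  1.44  -0.     1.692 -1.494]
```

```bash
python3 -m pendant '[[[0,0,-0.06],0],[[0,0,-0.12],0],[[0,0,-0.18],0],[[0,0,-0.24],0],[[0,0,-0.29],0]]'
python3 -m pendant '[[[0,0,-0.01],0],[[0,0,-0.02],0],[[0,0,-0.02],0],[[0,0,-0.02],0],[[0,0,-0.02],0]]'
python3 - <<'E'
from h import *
s,_=imaging.read_camera("side");t,_=imaging.read_camera("top")
f=lambda p:cv2.convertScaleAbs(cv2.resize(p,(400,600),interpolation=cv2.INTER_CUBIC),alpha=1.5)
cv2.imwrite("pics/z3.png",np.hstack([f(s[70:190,240:320]),f(t[150:270,160:240])]))
E
```

```text
t: 2.6
ee_pos: [0.5163, 0.2375, 0.1576]
eef_rot: [3.141, -0.004, -2.912]
force: [0.3, 0.0, -0.3]
opening: 0.0854
finger_force: 0.0
t: 3.22
ee_pos: [0.5204, 0.237, 0.143]
eef_rot: [3.141, 0.003, -2.913]
force: [-0.0, 0.2, 0.4]
opening: 0.0852
finger_force: 0.0
```

View pics/z3.png

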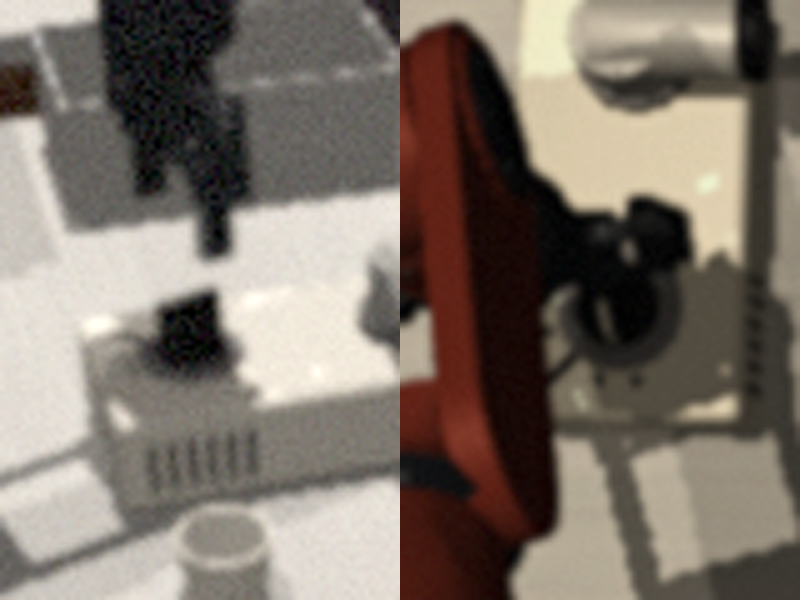

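The side crop shows the open fingers straddling above the grip, which is at (190,320). Descend and close.

```bash
python3 -m pendant '[[[0,0,-0.02],0],[[0,0,-0.04],0],[[0,0,-0.055],0],[[0,0,-0.055],0],[[0,0,-0.055],0]]'
python3 -m pendant '[[[0,0,0],0],[[0,0,0],0],[[0,0,0],0],[[0,0,0],0],[[0,0,0],0]]' 1
```

```text
t: 3.95
ee_pos: [0.5194, 0.2368, 0.0862]
eef_rot: [3.142, 0.0, -2.913]
force: [0.2, -0.6, 0.9]
opening: 0.0853
finger_force: 0.0
t: 4.58
ee_pos: [0.5197, 0.2348, 0.0869]
eef_rot: [-3.138, -0.001, -2.912]
force: [-0.7, -6.4, 3.5]
opening: 0.0131
finger_force: 59.6
```

Gripped (13 mm). Turn 57° clockwise.

```bash
python3 -m pendant '[[[0,0,0],-8],[[0,0,0],-16],[[0,0,0],-24],[[0,0,0],-32],[[0,0,0],-40]]'
python3 -m pendant '[[[0,0,0],-8],[[0,0,0],-14],[[0,0,0],-17],[[0,0,0],-17],[[0,0,0],-17]]'
python3 -m pendant '[[[0,0,0],0],[[0,0,0],0],[[0,0,0],0],[[0,0,0],0],[[0,0,0],0]]' -1
```

```text
t: 5.2
ee_pos: [0.5198, 0.235, 0.087]
eef_rot: [-3.139, 0.002, 2.668]
force: [0.2, -5.3, 4.8]
opening: 0.0126
finger_force: 60.2
t: 5.82
ee_pos: [0.5198, 0.235, 0.087]
eef_rot: [-3.14, 0.003, 2.377]
force: [-0.1, -5.6, 3.7]
opening: 0.0128
finger_force: 60.1
t: 6.45
ee_pos: [0.5192, 0.2368, 0.0863]
eef_rot: [3.142, -0.0, 2.375]
force: [-0.1, 0.2, 0.7]
opening: 0.0856
finger_force: 0.0
```

```bash
python3 -m pendant '[[[0,0,0.05],0],[[0,0,0.1],0],[[0,0,0.15],0],[[0,0,0.16],0],[[0,0,0.16],0]]'
python3 -m pendant '[[[0.02,-0.06,0],-8],[[0.03,-0.12,0],-16],[[0.04,-0.18,0],-24],[[0.05,-0.24,0],-32],[[0.06,-0.3,0],-40]]'
python3 - <<'E'
from h import *
t,_=imaging.read_camera("top");cv2.imwrite("pics/top4.png",t)
f=lambda p:cv2.convertScaleAbs(cv2.resize(p,(400,600),interpolation=cv2.INTER_CUBIC),alpha=1.5)
cv2.imwrite("pics/z4.png",np.hstack([f(t[170:245,180:230]),f(t[130:250,310:390])]))
E
```

```text
t: 7.08
ee_pos: [0.5195, 0.2368, 0.2469]
eef_rot: [3.14, 0.001, 2.375]
force: [0.1, 0.3, -0.8]
opening: 0.0855
finger_force: 0.0
t: 7.7
ee_pos: [0.5776, -0.0648, 0.2429]
eef_rot: [-3.137, -0.002, 1.672]
force: [0.6, -0.6, -0.3]
opening: 0.0856
finger_force: 0.0
```

View pics/z4.png

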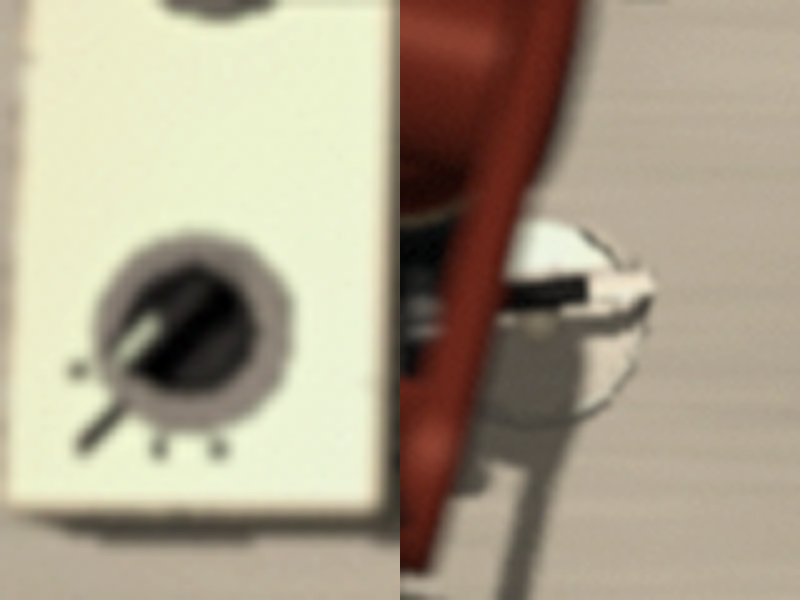

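The pointer at (145,335) faces the long bar at (100,430), and the knob is free. The dish bar still lies as it was measured, at (545,293). Next, position over it and descend.

```bash
python3 -m pendant '[[[0.003,-0.03,0],0],[[0.003,-0.049,-0.02],0],[[0.003,-0.049,-0.07],0],[[0.003,-0.049,-0.1],0],[[0.003,-0.049,-0.1],0]]'
python3 - <<'E'
from h import *
s,d=imaging.read_camera("side");np.save("s5.npy",d);print(r.state()['ee_pos'])
cv2.imwrite("pics/z5.png",cv2.convertScaleAbs(cv2.resize(s[120:270,270:420],(600,600),interpolation=cv2.INTER_CUBIC),alpha=1.4))
E
```

```text
t: 8.38
ee_pos: [0.5775, -0.1104, 0.1398]
eef_rot: [-3.13, -0.005, 1.678]
force: [-0.4, 0.7, -0.5]
opening: 0.0853
finger_force: 0.0
[ 0.58  -0.111  0.143]
```

View pics/z5.png

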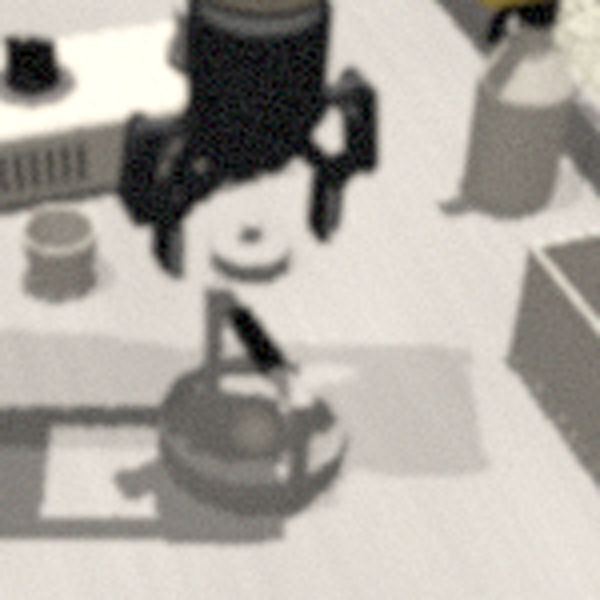

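The fingertips at (170,270) and (325,235) straddle the bar at (260,337), and the ball is central at (255,430). One quick cross-check of the bar's x from this view, then I descend.

```bash
python3 - <<'E'
from h import *
for x,y in((228,305),(292,370),(260,337)): print(onz("side",270+x/4-.4,120+y/4-.4,.092))
print(r.state()['ee_pos'])
E
python3 -m pendant '[[[0.001,-0.003,-0.02],0],[[0.001,-0.003,-0.04],0],[[0.001,-0.003,-0.06],0],[[0.001,-0.003,-0.07],0],[[0.001,-0.003,-0.07],0]]'
```

```text
[[ 0.575 -0.085  0.092]]
[[ 0.593 -0.151  0.092]]
[[ 0.584 -0.118  0.092]]
[ 0.58  -0.111  0.143]
t: 9.05
ee_pos: [0.5823, -0.115, 0.0748]
eef_rot: [-3.139, -0.001, 1.677]
force: [-0.1, -0.3, 0.9]
opening: 0.0854
finger_force: 0.0
```

```bash
python3 -m pendant '[[[0,0,-0.003],0],[[0,0,-0.003],0],[[0,0,-0.003],0],[[0,0,-0.003],0],[[0,0,-0.003],0]]' 0.45
python3 -m pendant '[[[0,0,0],0],[[0,0,0],0],[[0,0,0],0],[[0,0,0],0],[[0,0,0],0]]' 1
python3 -c "
from h import *
s,d=imaging.read_camera('side');print(r.state()['ee_pos'])
cv2.imwrite('pics/z6.png',cv2.convertScaleAbs(cv2.resize(s[120:270,270:420],(600,600),interpolation=cv2.INTER_CUBIC),alpha=1.4))"
```

```text
t: 9.68
ee_pos: [0.5833, -0.1153, 0.0735]
eef_rot: [3.141, 0.0, 1.677]
force: [-0.1, -0.4, 0.3]
opening: 0.0232
finger_force: 0.0
t: 10.3
ee_pos: [0.5834, -0.1153, 0.0736]
eef_rot: [3.141, 0.0, 1.677]
force: [-0.6, 0.3, 3.4]
opening: 0.0149
finger_force: 58.9
[ 0.583 -0.115  0.074]
```

View pics/z6.png

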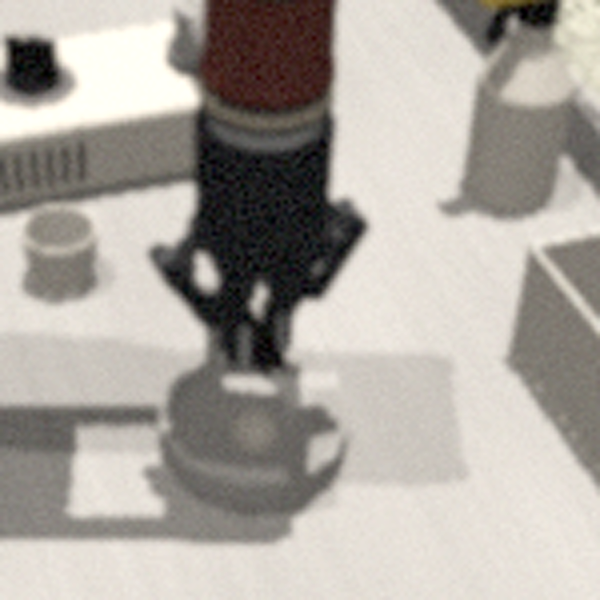

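Gripped, and the ball is central at (255,430). Lift gently.

```bash
python3 -m pendant '[[[0,0,0.004],0],[[0,0,0.012],0],[[0,0,0.022],0],[[0,0,0.033],0],[[0,0,0.044],0]]'
python3 -m pendant '[[[0,0,0.011],0],[[0,0,0.022],0],[[0,0,0.033],0],[[0,0,0.042],0],[[0,0,0.046],0]]'
python3 -m pendant '[[[0,0,0],1],[[0,0,0],3],[[0,0,0],6],[[0,0,0],9],[[0,0,0],12]]'
python3 -m pendant '[[[0,0,0],3],[[0,0,0],6],[[0,0,0],9],[[0,0,0],12],[[0,0,0],15]]'
python3 -c "
from h import *
s,d=imaging.read_camera('side')
cv2.imwrite('pics/z7.png',cv2.convertScaleAbs(cv2.resize(s[100:250,270:420],(600,600),interpolation=cv2.INTER_CUBIC),alpha=1.4))"
```

```text
t: 10.98
ee_pos: [0.5835, -0.1154, 0.1184]
eef_rot: [3.141, 0.0, 1.677]
force: [0.3, -0.2, -2.3]
opening: 0.0148
finger_force: 58.3
t: 11.6
ee_pos: [0.5836, -0.1155, 0.1642]
eef_rot: [3.141, 0.0, 1.677]
force: [0.9, -0.1, -2.9]
opening: 0.0149
finger_force: 58.4
t: 12.22
ee_pos: [0.5828, -0.1152, 0.1625]
eef_rot: [-3.14, -0.001, 1.889]
force: [-0.5, -0.6, -3.2]
opening: 0.0149
finger_force: 58.3
t: 12.85
ee_pos: [0.5828, -0.1152, 0.1626]
eef_rot: [-3.141, -0.001, 2.151]
force: [0.8, 0.3, -2.4]
opening: 0.0148
finger_force: 58.3
```

View pics/z7.png

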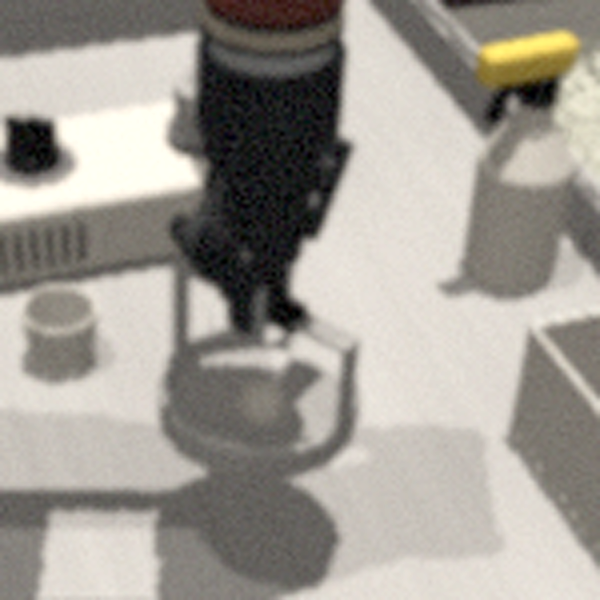

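In the air, the dish is level with the ball central at (262,405). Finish the turn (59° more), then carry it to the nozzle.

```bash
python3 -m pendant '[[[0,0,0],3],[[0,0,0],6],[[0,0,0],9],[[0,0,0],12],[[0,0,0],15]]'
python3 -m pendant '[[[0,0,0],3],[[0,0,0],6],[[0,0,0],9],[[0,0,0],12],[[0,0,0],15]]'
python3 -m pendant '[[[0,0,0],3],[[0,0,0],6],[[0,0,0],9],[[0,0,0],12],[[0,0,0],15]]'
python3 -m pendant '[[[0,0,0],3],[[0,0,0],6],[[0,0,0],9],[[0,0,0],12],[[0,0,0],14]]'
python3 -m pendant '[[[0.0005,0.001,0],0],[[0.002,0.003,0],0],[[0.004,0.007,0],0],[[0.007,0.013,0],0],[[0.010,0.020,0],0]]'
python3 -m pendant '[[[0.004,0.007,0],0],[[0.008,0.014,0],0],[[0.012,0.021,0],0],[[0.016,0.028,0],0],[[0.02,0.035,0],0]]'
python3 -m pendant '[[[0.004,0.007,0],0],[[0.008,0.014,0],0],[[0.012,0.021,0],0],[[0.016,0.028,0],0],[[0.02,0.035,0],0]]'
python3 -m pendant '[[[0.004,0.007,0],0],[[0.008,0.014,0],0],[[0.012,0.021,0],0],[[0.015,0.027,0],0],[[0.018,0.032,0],0]]'
python3 -m pendant '[[[0.003,0.005,0],0],[[0.005,0.009,0],0],[[0.007,0.012,0],0],[[0.008,0.014,0],0],[[0.0085,0.015,0],0]]'
python3 - <<'E'
from h import *
s,d=imaging.read_camera('side');t,D=imaging.read_camera("top")
np.save("t8.npy",D);cv2.imwrite("pics/t8.png",t)
f=lambda p,w:cv2.convertScaleAbs(cv2.resize(p,(w,500),interpolation=cv2.INTER_CUBIC),alpha=1.5)
cv2.imwrite("pics/z8.png",np.hstack([f(s[90:215,270:370],400),f(t[130:230,200:280],400)]))
C=cloud("side",d);print(r.state()['ee_pos'])
E
```

```text
t: 13.52
ee_pos: [0.5829, -0.1152, 0.1627]
eef_rot: [-3.141, -0.001, 2.412]
force: [0.4, 0.7, -2.4]
opening: 0.0151
finger_force: 58.3
t: 14.15
ee_pos: [0.5829, -0.1152, 0.1627]
eef_rot: [-3.141, -0.001, 2.674]
force: [0.6, 0.5, -1.9]
opening: 0.0148
finger_force: 58.3
t: 14.78
ee_pos: [0.5829, -0.1152, 0.1627]
eef_rot: [3.141, -0.001, 2.936]
force: [0.1, 0.6, -2.2]
opening: 0.0144
finger_force: 58.3
t: 15.4
ee_pos: [0.5829, -0.1152, 0.1628]
eef_rot: [3.141, -0.001, -3.104]
force: [0.0, 0.2, -3.0]
opening: 0.0147
finger_force: 58.3
t: 16.02
ee_pos: [0.5935, -0.0947, 0.1633]
eef_rot: [3.141, 0.0, -3.105]
force: [-0.0, -0.5, -2.1]
opening: 0.0152
finger_force: 58.4
t: 16.65
ee_pos: [0.6135, -0.0598, 0.1633]
eef_rot: [-3.142, -0.0, -3.105]
force: [0.5, 0.3, -2.7]
opening: 0.0148
finger_force: 58.4
t: 17.27
ee_pos: [0.6335, -0.0248, 0.1633]
eef_rot: [3.142, -0.0, -3.105]
force: [0.5, 0.5, -2.5]
opening: 0.0149
finger_force: 58.4
t: 17.9
ee_pos: [0.6514, 0.0071, 0.1633]
eef_rot: [-3.142, -0.0, -3.105]
force: [0.5, -0.3, -2.1]
opening: 0.0151
finger_force: 58.4
t: 18.52
ee_pos: [0.6598, 0.0217, 0.1633]
eef_rot: [-3.141, -0.0, -3.105]
force: [0.2, 0.7, -3.4]
opening: 0.0149
finger_force: 58.4
[0.66  0.022 0.163]
```

View pics/z8.png

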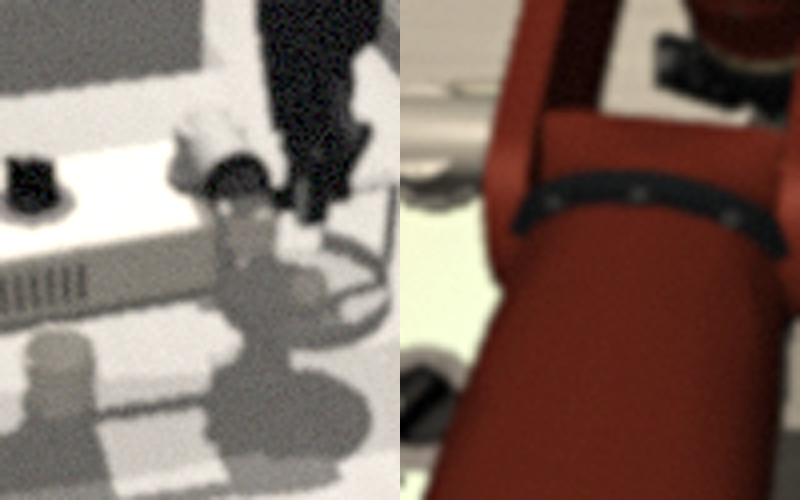

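The gap faces the dryer, with the ball at (310,288) inside the dish and about 20 mm still to go. Check the mouth with the first side picture, where its disc was at (358,122) in the crop, and finish the approach.

```bash
python3 - <<'E'
from h import *
print(onz("side",240+358/4-.4,105+122/4-.4,.105))
E
python3 -m pendant '[[[0.0005,0.002,0],0],[[0.001,0.005,0],0],[[0.002,0.009,0],0],[[0.003,0.013,0],0],[[0.004,0.016,0],0]]'
python3 -m pendant '[[[0.0003,0.002,0],0],[[0.0005,0.004,0],0],[[0.0005,0.005,0],0],[[0.0005,0.005,0],0],[[0.0005,0.005,0],0]]'
python3 -m pendant '[[[0,0,0],0],[[0,0,0],0],[[0,0,0],0],[[0,0,0],0],[[0,0,0],0]]'
python3 - <<'E'
from h import *
s,d=imaging.read_camera('side')
cv2.imwrite("pics/z9.png",cv2.convertScaleAbs(cv2.resize(s[90:215,250:400],(720,600),interpolation=cv2.INTER_CUBIC),alpha=1.5))
E
```

```text
[[0.66  0.163 0.105]]
t: 19.25
ee_pos: [0.6638, 0.0381, 0.1633]
eef_rot: [3.142, 0.0, -3.105]
force: [-0.5, 0.6, -2.7]
opening: 0.015
finger_force: 58.4
t: 19.88
ee_pos: [0.6642, 0.0426, 0.1633]
eef_rot: [-3.142, -0.0, -3.105]
force: [0.2, -0.4, -2.9]
opening: 0.0147
finger_force: 58.4
t: 20.5
ee_pos: [0.6642, 0.0427, 0.1633]
eef_rot: [3.142, -0.0, -3.105]
force: [-0.3, 0.9, -2.6]
opening: 0.0147
finger_force: 58.4
```

View pics/z9.png

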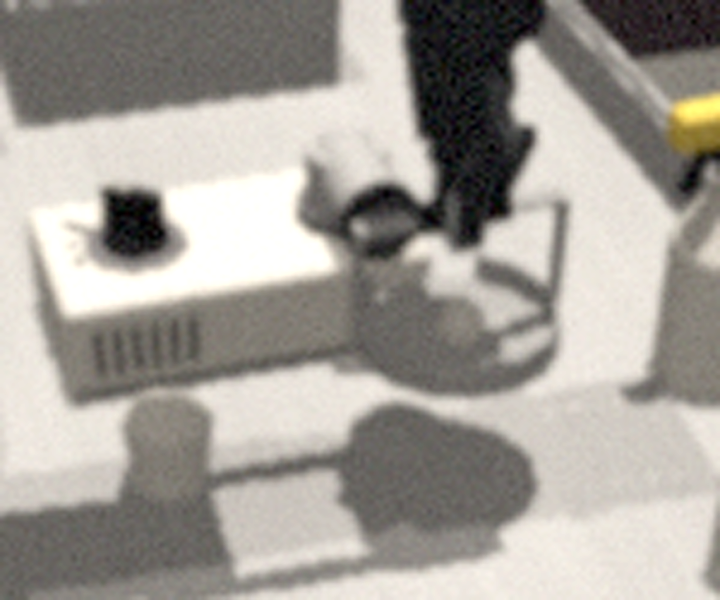

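The dish hangs before the nozzle with the gap facing it, and the ball is at (460,325). Check the ball numerically and hand in.

```bash
python3 - <<'E'
from h import *
b=onz("side",250+460/4.8-.4,90+325/4.8-.4,.108)[0];print(b)
s=r.state();print(s['ee_pos'])
if np.hypot(*(b-s['ee_pos'])[:2])<.013: print(r.close_job())
E
```

```text
[0.666 0.037 0.108]
[0.664 0.043 0.163]
the job is handed in; nothing more can be done
None
```

The job is handed in: the knob is on the long mark and free. The dish is held level about 115–120 mm from the nozzle's mouth, its gap facing the nozzle and the ball within about 6 mm of its middle by my last camera measurement. The verdict was not shown.

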